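# Push the wax stack under the spring lid of the wax keeper

### The job

Put the wax away in its keeper: with one fingertip press the keeper's long press bar down to hold its spring-closed lid open, and with the other fingertip push the stack of wax sheets along the channel all the way in under the lid, then let the lid spring shut behind it. Do not grasp or lift anything, and leave the other things on the bench where they are.

Things in the scene. Friction and masses are not known exactly. Their poses are not given: they have to be found in the camera images.
- wax_keeper: Fixed wax keeper, 254 mm long (its x -150..104 mm): aluminium channel with grey sheet lid. Origin on the worktop under the hinge line, at the mouth. x = the way in, along channel and hinge; y from the hinge across the channel; z up. Channel floor z 3 mm; inner wall y -2..8 mm, 21 mm high; outer rail y 56..62 mm, 15 mm high. Flange y -20..-2 mm, 3 mm high. 44 mm high with lid shut.
- keeper_lid (a joint): Lid angle about the keeper's x axis: 0 shut, 0.55 rad open at its stop; +y side rises. A spring shuts it as soon as its press bar is let go (about 2 N on the bar to start, 5 N fully open). One rigid 3 mm sheet: cover over x 40..104, y 2..64 mm, underside 24 mm up when shut, tongue in front of it with the ear, and the press bar across the hinge. Open, its highest edge is 61 mm up.
- hinge_line (a point): Point on the hinge axis above the keeper's origin (keeper x 0, y 0, z 28 mm); the axis runs along the keeper's x, x -150..104 mm, and its rod and knuckles reach up to z 33 mm.
- press_bar (a point): Centre of the top of the press bar, a ribbed strip 28 mm wide, 185 mm long (keeper x -150..35 mm), on the -y side. Shut: y about -53, z 34 mm, outer edge tilted up 0.55 rad. Fully pressed: level, y about -50, z 6 mm. A vertical fingertip at y -50 mm lowered to 9 mm above the worktop opens the lid about 0.5 rad and can slide along the bar; at that height another fingertip meets the stack.
- lid_ear (a point): Middle of the lower edge, on the front face, of the lid's ear: a down-turned plate (keeper x 0..4, y 38..60 mm) at the front end of the tongue (x 0..42, y 38..64 mm). Shut, its lower edge is 6 mm above the worktop and bars the channel; from about 0.3 rad it clears the stack. Moves with the lid.
- cut_out (a point): Centre of the finger cut-out in the lid's front, between hinge and tongue (keeper x 0..40, y 8..38 mm), open above. A finger pushing the stack along y about 25 mm passes the ear here, beside it. Moves with the lid.
- channel_mouth (a point): Centre of the channel floor at the mouth (keeper x 0, y 32 mm, z 3 mm); the channel is 48 mm wide. Fixed.
- back_stop (a point): Middle of the top of the back stop's face, which ends the channel (keeper x 98, y 32, z 19 mm). Fixed.
- wax_stack: Stack of pink base-plate wax sheets, one rigid block 42 x 78 x 13 mm, about 80 g, loose, lying in the channel in front of the shut ear. Origin at the centre of its underside (3 mm above the worktop); its long side is its y axis, which lies along the channel (either sense). When it is in, its centre is about 46 to 59 mm inside the mouth (59: against the back stop).
- model_cast: Bystander: plaster dental cast, 56 x 63 x 29 mm, loose; origin at the centre of its underside.
- retainer_case: Bystander: retainer case with rounded shells, 72 x 74 x 28 mm, loose; origin at the centre of its underside.
- small_dish: Bystander: white octagonal mixing dish, 43 x 43 x 26 mm, loose; origin at the centre of its underside.
Mind the look-alikes: they are no part of the job. There is more than one size of the wax_stack; the job needs the smaller.

How it is judged:
By the outcome, as a careful person would: the job done as asked, in the order asked, and still so for the second after the job is handed in, with the robot touching nothing.
It also fails if it takes over 38 s, if anything falls off the work surface, if the arm or the gripper's body presses on something with over 40 N, if the wrist force passes 120 N, or if a joint passes its speed limit or range.

### The arm

A 7-joint arm with a two-finger parallel gripper is mounted at the origin on a cart in front of the work surface, level with it; the furniture and walls round the work are solid. World frame = base frame: x ahead of the robot, y to its left, z up, the work surface at z = 0. Lengths are in mm, angles in rad, forces in N, time in s.
With the tool pointing down it reaches from about 400 to 850 mm from the base axis. Payload 10.4 kg.
Tool frame: the origin (TCP) lies at the centre of the arm's flange, where the gripper is bolted on; the fingertips stand 182 mm ahead of it and the grasp point (between the pads) lies 164 mm ahead of it; z points along the fingers, y is the line along which they close (so a half turn about z gives the same grasp; the last joint's range is limited). The gripper opens to 87 mm and grips with 3 to 60 N. Pads are 19 mm wide; open, the fingers measure 117 mm over their backs; the gripper's body (75 mm by 190 mm) begins 51 mm behind the grasp point.
Start: joints at [1.321, 0.332, -0.065, 1.46, 0.022, 1.35, -0.088], TCP at [140.551, -608.997, 404.776] pointing down, gripper open.
Joint ranges: [-2.6, 2.6], [-0.5, 2.12], [-1.47, 1.34], [0.16, 2.42], [-1.27, 4.41], [0.06, 2.06], [-2.6, 2.6]. Speed limits (rad/s): [2.22, 2.22, 2.79, 2.79, 3.14, 3.14, 3.14].

### API

Orientations are given as a unit quaternion [x, y, z, w].
In Python, from workcell import observe, get_image, hand_in gives the robot as it stands.
- The arm moves only by the tool move_arm, never from a script. Its argument "commands" is a list that holds one entry, the list of rows, each a list of 7 numbers: the opening, from -1 (shut) to 1 (fully open), then the shift along the world's x, y, z in units of 50 mm (1.0 is 50 mm), then the turn, a rotation vector about the world's x, y, z in units of 5 degrees (1.0 is 5 degrees). In form: [[[fingers, x, y, z, wx, wy, wz], ...]]. A call has 1 to 20 rows; each row shifts and turns the commanded pose from where the row before left it; what a row does not reach is not made up. A row lasts 1/10 s, in which the tool goes at most 50 mm and 8.59 degrees, less where a joint would pass 70% of its speed; a pose out of reach is approached as far as the arm can. A call is refused whole if a number of a shift passes 1 or a number of a turn 1, either way. A call with a gripper value outside its range is refused whole. The fingers move at their own pace and stop on an object; "grip_force" is the grip in N (left out, the last holds). Time passes only in rows, so rows that do not move let the fingers close. It gives the time, the measured TCP pose, the force, the opening and the grip force at its end, in the units of the state.
- observe(): the state, without advancing time (a new reading comes with each control period).
- get_image(name): name is "side" or "top"; returns a dict with "image" (384x512x3 uint8, red, green, blue), "intrinsics" (3x3 intrinsics, pixels), "view" (4x4, takes a point from world to camera coordinates). Camera axes: x right, y up, looking along -z (the intrinsics and any distortion apply to the point x, -y, -z); pixel columns grow to the right and rows downward; lengths in mm; the calibration is good to about 2 mm. A picture is of the moment at which its call begins. There is no depth.
- hand_in(): hands the job in; it is judged then, once.
The state is a dict: "time": time; "joints": joint angles; "joint_velocities": joint speeds; "joint_torque": joint torques, N m; "eef_pos": TCP position; "orientation": TCP orientation; "contact_force": force on the tool from outside, world axes, zero at the start; "ft_torque": the same for the moment, N m; "finger_gap": finger opening in mm; "finger_force": force on a finger pad.
Only numpy, scipy, OpenCV 4.12 (cv2) and the standard library are available. Lean on these libraries where they do the work, as an engineer would, in place of code of your own. Each camera call takes 0.05 s, during which the arm holds its last target. There are 200 camera calls.

## Working session

There is one attempt and no reset: what is moved stays moved. The work goes in short steps, Python scripts to look and compute and a tool call to move; the robot and the scene stay as the last step left them, time stands still between calls to the robot, and variables do not carry over. Pictures are saved under pics/ and viewed, at most 10 in all, crops included, and the job is handed in when it is done.

Besides the shell and the picture viewer there is one more tool, called after "Request:" as name(argument=value, ...), one argument or row to a line, values as JSON. move_arm: Moves the arm, as the interface text tells. Its arguments: {"type":"object","properties":{"commands":{"type":"array"},"grip_force":{"type":"number"}},"required":["commands"]}

```bash
mkdir -p pics; ls
cat > h.py <<'E'
import numpy as np, cv2, json
from workcell import observe, get_image
def snap(n,f):
    d=get_image(n); cv2.imwrite(f'pics/{f}.png',d['image'][:,:,::-1]); np.savez(f'pics/{f}.npz',K=np.array(d['intrinsics']),V=np.array(d['view'])); return d
def load(f):
    z=np.load(f'pics/{f}.npz'); return z['K'],z['V']
def ray(f,uv):
    K,V=load(f); c=np.linalg.inv(K)@[uv[0],uv[1],1]; c=np.array([c[0],-c[1],-c[2]])
    R,t=V[:3,:3],V[:3,3]; return -R.T@t, R.T@c
def plane(f,uv,z):
    o,d=ray(f,uv); return o+d*(z-o[2])/d[2]
def proj(f,p):
    K,V=load(f); c=V[:3,:3]@np.array(p)+V[:3,3]; q=K@[c[0],-c[1],-c[2]]; return q[:2]/q[2]
E
python3 - <<'E'
from h import *
a=snap('top','t0')['image'];b=snap('side','s0')['image']
for f in('t0','s0'):
    cv2.imwrite(f'pics/{f}b.png',cv2.resize(cv2.imread(f'pics/{f}.png'),(800,600),interpolation=cv2.INTER_CUBIC)); print(ray(f,(256,192)))
print(get_image('top').keys(),load('t0'),observe())
E
```

```text
pics
(array([494.58988436, 118.13891371, 888.21117131]), array([ 0.11218369,  0.0082607 , -0.99366205]))
(array([181.13834607, 871.68947506, 592.18956177]), array([ 0.4179784 , -0.71749554, -0.55729675]))
dict_keys(['image', 'intrinsics', 'view']) (array([[390.46098296,   0.        , 256.83762421],
       [  0.        , 390.46098296, 190.58790647],
       [  0.        ,   0.        ,   1.        ]]), array([[-2.03722357e-02, -9.99756734e-01, -8.45247547e-03,
         1.35693659e+02],
       [ 9.93071605e-01, -2.12131883e-02,  1.15580226e-01,
        -5.91316715e+02],
       [-1.15731413e-01, -6.03928577e-03,  9.93262184e-01,
        -8.24273507e+02],
       [ 0.00000000e+00,  0.00000000e+00,  0.00000000e+00,
         1.00000000e+00]])) {'time': 0.15, 'joints': array([ 1.32140489,  0.3327134 , -0.06473965,  1.46069506,  0.0215934 ,
        1.34990175, -0.08853451]), 'joint_velocities': array([-1.41145582e-03, -1.59982253e-03, -5.61120437e-04, -1.21700040e-03,
        8.64820218e-05,  1.27788773e-03, -2.18103809e-04]), 'joint_torque': array([ 1.38940599e-03, -6.23632765e+01,  2.48925027e-02, -3.90143144e+01,
       -6.13878435e-02,  3.72257747e-02,  1.45920121e-04]), 'eef_pos': array([ 140.54405344, -608.90562632,  404.17048179]), 'orientation': array([ 9.93576482e-01,  1.13161443e-01, -6.92393526e-05, -5.06583373e-04]), 'contact_force': array([-0.42853637,  0.28243537, -0.77971046]), 'ft_torque': array([ 0.04590148,  0.03432322, -0.03414612]), 'finger_force': 0.0, 'finger_gap': 87.28011296018742}
```

View pics/t0b.png

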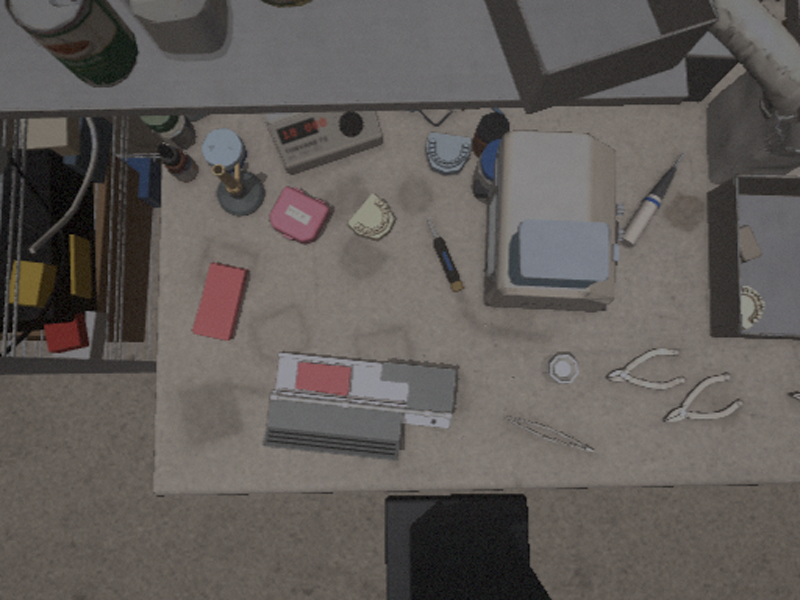

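View pics/s0b.png

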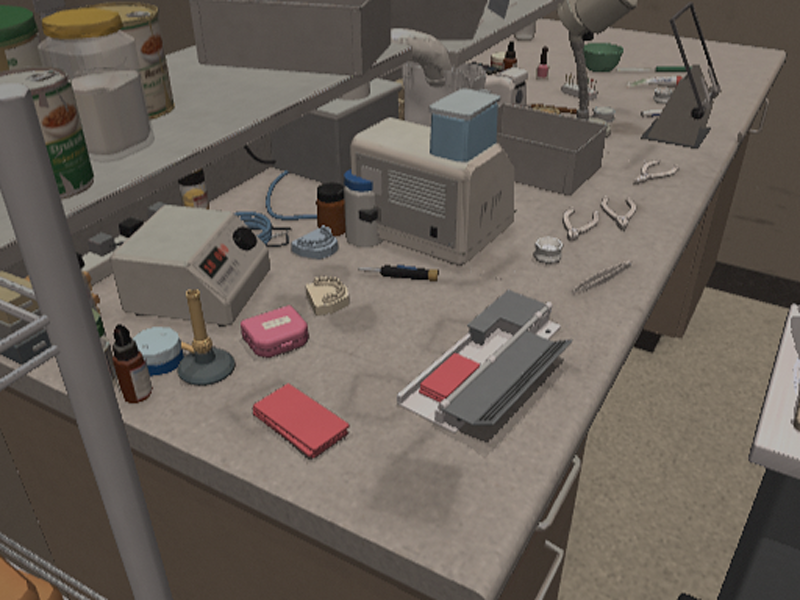

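The top view shows two candidates for the wax stack: the small pink block in the channel at (323,378), and the larger red-pink block loose on the bench at (220,300). The pink retainer case at (299,214) is not wax. I choose the small one, in the channel. Next is a close crop with measurements.

Run:
```python
from h import *
im=cv2.imread('pics/t0.png')
c=im[218:298,160:302]; cv2.imwrite('pics/c1.png',cv2.resize(c,None,fx=5.6,fy=5.6,interpolation=cv2.INTER_CUBIC))
hsv=cv2.cvtColor(im,cv2.COLOR_BGR2HSV)
m=cv2.inRange(hsv,(0,90,60),(8,255,255))|cv2.inRange(hsv,(170,90,60),(180,255,255))
for k in cv2.findContours(m,0,2)[0]:
    if cv2.contourArea(k)<300: continue
    r=cv2.minAreaRect(k); b=cv2.boxPoints(r)
    print(r); print(np.round([plane('t0',p,16) for p in b],1))
for f,uv in(('t0',(176,284)),('t0',(295,235))): print(plane(f,uv,0))
```

```text
((206.4573211669922, 241.88414001464844), (32.68773651123047, 18.00033950805664), 6.34019136428833)
[[469.2 275.8  16. ]
 [508.5 271.3  16. ]
 [499.1 199.1  16. ]
 [459.9 203.9  16. ]]
((39.69599914550781, 214.8280029296875), (18.693531036376953, 21.824026107788086), 79.69515228271484)
[[568.8 640.3  16. ]
 [576.6 592.2  16. ]
 [535.1 583.   16. ]
 [527.4 630.9  16. ]]
((140.7647247314453, 192.44119262695312), (24.98116683959961, 47.53697967529297), 14.03624439239502)
[[553.3 424.6  16. ]
 [657.6 400.3  16. ]
 [642.4 345.1  16. ]
 [538.6 370.   16. ]]
[392.07518237 308.2110521    0.        ]
[495.2826812   39.42592847   0.        ]
```

View pics/c1.png

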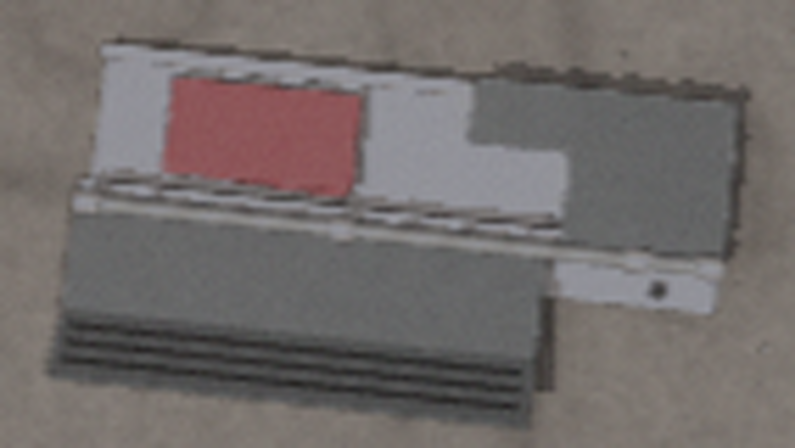

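The crop confirms it: the smaller pink block (crop (262,135)) lies in the channel. The lid is shut, its tongue starts at about (470,110), the hinge rod runs (85,205)–(722,268), and the ribbed bar is along the bottom, nearest the robot.

Run:
```python
from h import *
def px(c): return ((c[0]+.5)/5.6-.5+160,(c[1]+.5)/5.6-.5+218)
L={'hinge0':((78,205),30,(-150,0)),'hinge1':((722,268),30,(104,0)),'railstart':((103,46),15,(-150,62)),'tongueL':((474,80),26,(0,64)),'tongueR_notch':((470,145),27,(0,38)),'notch2':((568,153),27,(40,38)),'coverR':((742,98),26,(104,64)),
'flangeR':((713,313),3,(104,-20)),'barBL':((47,376),41,(-150,-65)),'barBR':((530,425),41,(35,-65))}
W=np.array([plane('t0',px(c),z)[:2] for c,z,_ in L.values()]); Kp=np.array([k for *_,k in L.values()],float)
mu,mk=W.mean(0),Kp.mean(0); H=(Kp-mk).T@(W-mu); U,S,Vt=np.linalg.svd(H); R=Vt.T@np.diag([1,np.linalg.det(Vt.T@U.T)])@U.T; t=mu-R@mk
for n,w,k in zip(L,W,Kp): print(n,w.round(1),(w-(R@k+t)).round(1), 'keeper',(R.T@(w-t)).round(1))
print('origin',t,'yaw',np.degrees(np.arctan2(R[1,0],R[0,0])))
np.savez('k.npz',R=R,t=t)
for c in((168,76),(362,95),(165,172),(350,200)): print('stack',(R.T@(plane('t0',px(c),16)[:2]-t)).round(1))
# cross-check with side view: stack mask centroid top z16
im=cv2.imread('pics/s0.png')
c=im[180:285,250:372]; P=lambda x,y,z:proj('s0',[*(R@[x,y]+t),z])
v=cv2.resize(c,None,fx=5.6,fy=5.6,interpolation=cv2.INTER_CUBIC)
for p in((-150,62,15),(104,62,15),(-150,0,30),(104,0,30),(104,-20,3),(-150,-65,41),(35,-65,41),(0,64,27),(104,64,27)):
    q=(P(*p)-[250,180]+.5)*5.6-.5; cv2.circle(v,tuple(int(a) for a in q),4,(0,255,0),1)
cv2.imwrite('pics/c2.png',v)
for p in((-138,-12.5),(10,-12.5)): print('tool',p,R@p+t)
```

```text
hinge0 [459.2 307.4] [-0.5 -1.6] keeper [-148.4   -0.3]
hinge1 [430.1  58.2] [0.1 1.4] keeper [ 1.026e+02 -1.000e-01]
railstart [521. 301.] [-0.2 -0.8] keeper [-149.2   61.9]
tongueL [504.4 152.9] [-1.4  0.3] keeper [-0.2 62.6]
tongueR_notch [479.1 154.9] [-0.8 -0.7] keeper [ 0.8 37.3]
notch2 [475.3 116.7] [-0.   0.8] keeper [39.2 37.9]
coverR [495.2  48.1] [ 1.5 -1.2] keeper [105.   65.7]
flangeR [410.6  60.4] [0.3 1.3] keeper [102.7 -19.8]
barBL [395.6 316.5] [ 0.6 -0. ] keeper [-150.   -64.4]
barBR [373.9 133.3] [0.4 0.5] keeper [ 34.5 -64.7]
origin [442.17804784 160.03070904] yaw -96.6768142492801
stack [-121.8   52.6]
stack [-44.2  52.5]
stack [-118.6   14.9]
stack [-44.6  11.1]
tool (-138, -12.5) [445.80792322 298.54812313]
tool (10, -12.5) [428.60013734 151.55189153]
```

View pics/c2.png

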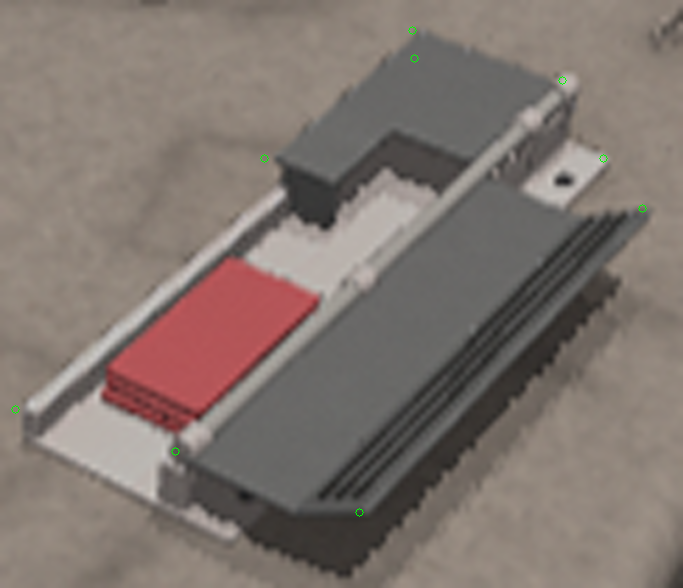

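Request:
move_arm(
  commands=[
    [[0.375,0.6,0.65,0,0,0,0],[0.375,0.6,0.65,0,0,0,0],[0.375,0.6,0.65,0,0,0,0],[0.375,0.6,0.65,0,0,0,0],[0.375,0.48,0.8,0,0,0,0],[0.375,0.48,0.8,0,0,0,0],[0.375,0.48,0.8,0,0,0,0],[0.375,0.48,0.8,0,0,0,0],[0.375,0.48,0.8,0,0,0,0],[0.375,0.2,0.72,0,0,0,0],[0.375,0.2,0.72,0,0,0,0],[0.375,0.2,0.72,0,0,0,0],[0.375,0.2,0.72,0,0,0,0],[0.375,0.2,0.72,0,0,0,0],[0.375,0,0.75,0,0,0,1],[0.375,0,0.75,0,0,0,1],[0.375,0,0.75,0,0,0,1],[0.375,0,0.75,0,0,0,1]],
  ],
)

```text
time: 1.95
eef_pos: [430.1, 52.5, 404.7]
orientation: [0.958, 0.286, 0.0, 0.0]
contact_force: [0.7, -0.3, -0.3]
finger_gap: 59.8
finger_force: 0.0
```

Request:
move_arm(
  commands=[
    [[0.375,0.03,0.49,0,0,0,1],[0.375,0.03,0.49,0,0,0,1],[0.375,0.03,0.49,0,0,0,1],[0.375,0.03,0.49,0,0,0,1],[0.375,0.03,0.49,0,0,0,1],[0.375,0.03,0.49,0,0,0,1],[0.375,0.03,0.49,0,0,0,1],[0.375,0.03,0.49,0,0,0,1],[0.375,0.03,0.49,0,0,0,1],[0.375,0.03,0.49,0,0,0,1],[0.375,0,0,-0.6,0,0,0],[0.375,0,0,-0.6,0,0,0],[0.375,0,0,-0.6,0,0,0],[0.375,0,0,-0.6,0,0,0],[0.375,0,0,-0.6,0,0,0],[0.375,0,0,0,0,0,0],[0.375,0,0,0,0,0,0]],
  ],
)

```text
time: 3.65
eef_pos: [445.8, 296.0, 255.1]
orientation: [0.749, 0.663, -0.0, -0.0]
contact_force: [-0.5, -0.3, 0.3]
finger_gap: 60.1
finger_force: 0.0
```

Run:
```python
from h import *
s=observe();print(s['time'],s['eef_pos'],s['orientation'],s['joints'].round(2),s['contact_force'])
snap('side','s1'); snap('top','t1')
a=cv2.resize(cv2.imread('pics/s1.png')[130:300,215:385],(560,560),interpolation=cv2.INTER_CUBIC)
cv2.imwrite('pics/c3.png',a)
x,y,z,w=s['orientation'];th=2*np.arctan2(y,x)-np.pi/2
print('tool y deg',np.degrees(th))
```

```text
3.65 [445.81056364 296.04688494 255.11468645] [ 7.48789065e-01  6.62808237e-01 -2.92517424e-04 -3.02737780e-04] [ 0.11  0.43 -0.93  1.83  0.39  1.08 -1.09] [-0.52869321 -0.34029828  0.3422593 ]
tool y deg -6.9711946539934395
```

View pics/c3.png

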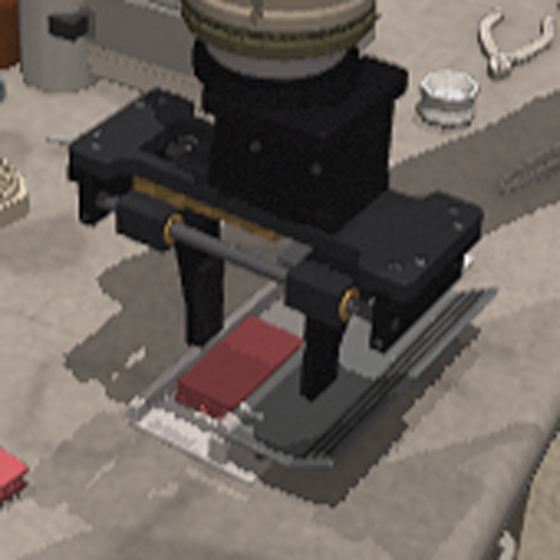

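The picture shows the gripper over the keeper's near end, with the tips at crop (205,343) and (318,396), still above the stack and bar. I'll check the tips against the keeper with this same camera.

Run:
```python
from h import *
z=np.load('k.npz');R=z['R']; 
def px(c): return ((c[0]+.5)/3.294-.5+215,(c[1]+.5)/3.294-.5+130)
tcp=np.array([445.8,296.0])
for c,s in(((205,343),1),((318,396),-1)):
    print(plane('s1',px(c),73)[:2].round(1), (tcp+s*37.5*R[:,1]).round(1))
def p2(c): return ((c[0]+.5)/5.6-.5+250,(c[1]+.5)/5.6-.5+180)
# keeper from side crop c2
L=[((28,410),15,(-150,62)),((283,160),27,(0,64)),((425,34),27,(104,64)),((188,448),28,(-150,0)),((572,82),30,(104,0)),((607,158),3,(104,-20)),((648,213),41,(35,-65)),((366,515),41,(-150,-65)),((402,130),27,(40,38))]
W=np.array([plane('s0',p2(c),z)[:2] for c,z,_ in L]);Kp=np.array([k for *_,k in L],float)
mu,mk=W.mean(0),Kp.mean(0);U,S,Vt=np.linalg.svd((Kp-mk).T@(W-mu));Q=Vt.T@U.T;t=mu-Q@mk
print('side origin',t,np.degrees(np.arctan2(Q[1,0],Q[0,0])),(W-(Kp@Q.T+t)).round(1).tolist())
```

```text
[475.5 296.1] [483.  291.6]
[407.2 305.1] [408.6 300.4]
side origin [438.75754919 158.50359616] -97.11592083781423 [[-1.3, 0.3], [-2.7, -0.4], [-0.9, 1.5], [0.8, -3.8], [0.8, 0.8], [3.1, 0.4], [1.3, 2.3], [0.1, 1.1], [-1.2, -2.2]]
```

Request:
move_arm(
  commands=[
    [[0.375,-0.03,0.02,-0.16,0,0,0],[0.375,0,0,-0.16,0,0,0],[0.375,0,0,-0.16,0,0,0],[0.375,0,0,-0.16,0,0,0],[0.375,0,0,-0.16,0,0,0],[0.375,0,0,-0.16,0,0,0],[0.375,0,0,-0.16,0,0,0],[0.375,0,0,-0.16,0,0,0],[0.375,0,0,0,0,0,0],[0.375,0,0,0,0,0,0],[0.375,0,0,0,0,0,0]],
  ],
)

```text
time: 4.85
eef_pos: [444.8, 296.9, 190.9]
orientation: [0.749, 0.662, 0.001, 0.0]
contact_force: [2.6, -2.0, 5.9]
finger_gap: 59.8
finger_force: 2.9
```

Run:
```python
from h import *
snap('side','s2')
cv2.imwrite('pics/c4.png',cv2.resize(cv2.imread('pics/s2.png')[130:300,215:385],(560,560),interpolation=cv2.INTER_CUBIC))
```

```text
(no output)
```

View pics/c4.png

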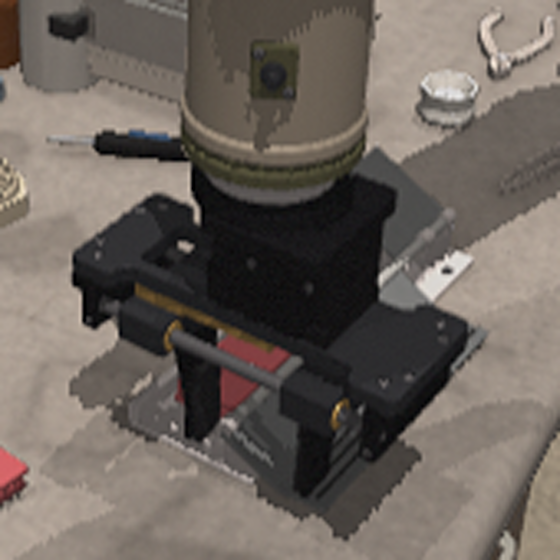

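Lid raised (its cover at crop (400,190)); the bar finger holds at about 6 N and the other tip (200,430) is behind the stack. Now I push.

Request:
move_arm(
  commands=[
    [[0.375,-0.012,-0.1,0,0,0,0],[0.375,-0.012,-0.1,0,0,0,0],[0.375,-0.012,-0.1,0,0,0,0],[0.375,-0.012,-0.1,0,0,0,0],[0.375,-0.012,-0.1,0,0,0,0],[0.375,-0.012,-0.1,0,0,0,0],[0.375,-0.012,-0.1,0,0,0,0],[0.375,-0.012,-0.1,0,0,0,0],[0.375,-0.012,-0.1,0,0,0,0],[0.375,-0.012,-0.1,0,0,0,0],[0.375,-0.012,-0.1,0,0,0,0],[0.375,-0.012,-0.1,0,0,0,0],[0.375,-0.012,-0.1,0,0,0,0],[0.375,-0.012,-0.1,0,0,0,0]],
  ],
)

```text
time: 6.3
eef_pos: [435.6, 226.7, 190.8]
orientation: [0.749, 0.663, 0.0, -0.0]
contact_force: [-0.2, 3.6, 5.3]
finger_gap: 60.3
finger_force: 2.7
```

Request:
move_arm(
  commands=[
    [[0.375,-0.012,-0.1,0,0,0,0],[0.375,-0.012,-0.1,0,0,0,0],[0.375,-0.012,-0.1,0,0,0,0],[0.375,-0.012,-0.1,0,0,0,0],[0.375,-0.012,-0.1,0,0,0,0],[0.375,-0.012,-0.1,0,0,0,0],[0.375,-0.012,-0.1,0,0,0,0],[0.375,-0.012,-0.1,0,0,0,0],[0.375,-0.012,-0.1,0,0,0,0],[0.375,-0.012,-0.1,0,0,0,0],[0.375,-0.012,-0.1,0,0,0,0],[0.375,-0.012,-0.1,0,0,0,0],[0.375,-0.012,-0.1,0,0,0,0]],
  ],
)

```text
time: 7.6
eef_pos: [427.7, 161.7, 190.8]
orientation: [0.749, 0.663, 0.0, -0.0]
contact_force: [1.0, 4.5, 5.7]
finger_gap: 59.8
finger_force: 2.7
```

Request:
move_arm(
  commands=[
    [[0.375,-0.005,-0.04,0,0,0,0],[0.375,-0.005,-0.04,0,0,0,0],[0.375,-0.005,-0.04,0,0,0,0],[0.375,-0.005,-0.04,0,0,0,0]],
  ],
)

```text
time: 8.0
eef_pos: [426.8, 153.9, 190.7]
orientation: [0.749, 0.663, -0.0, -0.0]
contact_force: [1.0, 3.7, 4.3]
finger_gap: 59.8
finger_force: 2.5
```

Request:
move_arm(
  commands=[
    [[0.375,-0.003,-0.02,0,0,0,0],[0.375,-0.003,-0.02,0,0,0,0],[0.375,0,0,0,0,0,0]],
  ],
)

```text
time: 8.3
eef_pos: [426.5, 151.9, 190.7]
orientation: [0.749, 0.663, -0.0, 0.0]
contact_force: [0.5, 2.6, 5.8]
finger_gap: 59.7
finger_force: 2.4
```

Request:
move_arm(
  commands=[
    [[0.375,-0.002,-0.02,0,0,0,0],[0.375,-0.002,-0.02,0,0,0,0],[0.375,0,0,0,0,0,0]],
  ],
)

```text
time: 8.6
eef_pos: [426.3, 150.4, 190.9]
orientation: [0.749, 0.663, 0.0, -0.0]
contact_force: [1.2, 6.2, 4.1]
finger_gap: 60.1
finger_force: 4.1
```

Request:
move_arm(
  commands=[
    [[0.375,0.005,0.04,0,0,0,0],[0.375,0,0,0.1,0,0,0],[0.375,0,0,0.1,0,0,0],[0.375,0,0,0.1,0,0,0],[0.375,0,0,0.1,0,0,0],[0.375,0,0,0.1,0,0,0],[0.375,0,0,0.1,0,0,0],[0.375,0,0,0.2,0,0,0],[0.375,0,0,0.4,0,0,0],[0.375,0,0,0.6,0,0,0],[0.375,0,0,0.8,0,0,0],[0.375,0,0,0.8,0,0,0],[0.375,0,0,0.8,0,0,0],[0.375,0,0,0,0,0,0],[0.375,0,0,0,0,0,0]],
  ],
)

```text
time: 10.1
eef_pos: [426.5, 152.2, 401.6]
orientation: [0.749, 0.663, 0.001, 0.001]
contact_force: [0.0, 0.5, -0.4]
finger_gap: 59.7
finger_force: 0.0
```

Run:
```python
from h import *
snap('side','s3');snap('top','t3')
a=cv2.resize(cv2.imread('pics/s3.png')[100:300,200:400],(400,400),interpolation=cv2.INTER_CUBIC)
b=cv2.resize(cv2.imread('pics/t3.png')[160:320,150:310],(400,400),interpolation=cv2.INTER_CUBIC)
cv2.imwrite('pics/c5.png',np.hstack([a,b]))
```

```text
(no output)
```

View pics/c5.png

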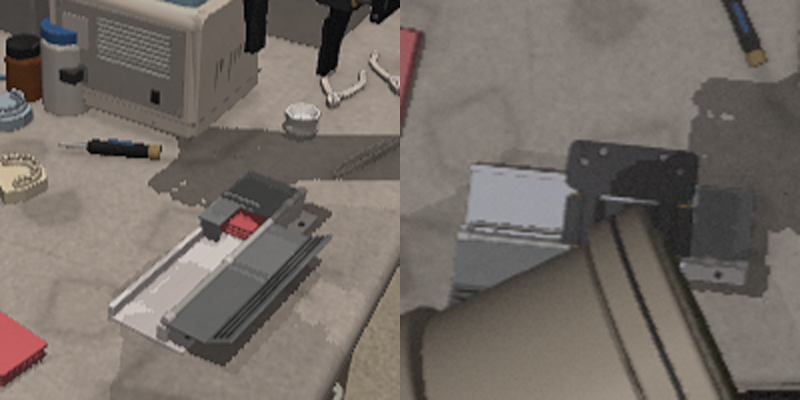

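The lid is shut with its ear down at (212,225). The stack is inside under the lid, its rear end showing only through the cut-out at (240,222), and the gripper is clear.

```bash
python3 -c "
from workcell import hand_in; print(hand_in())"
```

```text
the job is handed in; nothing more can be done
None
```

The small wax stack is pushed in to the back stop under the lid, the lid has sprung shut behind it, nothing else was moved, and the job is handed in at about 10 s of robot time.

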